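# Raise the lift shelf to its second rung and prove the lock

### The arm

A 6-joint arm with a two-finger parallel gripper is mounted at the origin on the work surface. World frame = base frame: x ahead of the robot, y to its left, z up, the work surface at z = 0. Lengths are in mm, angles in rad, forces in N, time in s.
With the tool pointing down it reaches from about 325 to 900 mm from the base axis. Payload 3.5 kg.
Tool frame: the origin (TCP) lies at the very end of the fingers, on their centre line; the grasp point (between the pads) lies 19 mm behind it; z points along the fingers, y is the line along which they close (so a half turn about z gives the same grasp; the last joint's range is limited). The gripper opens to 85 mm and grips with 20 to 120 N. Pads are 22 mm wide; open, the fingers measure 114 mm over their backs; the gripper's body (76 mm by 85 mm) begins 54 mm behind the grasp point. The pads swing forward as they close: fully open they stand 13 mm farther back than shut.
Start: joints at [-1.207, 0.276, -0.026, 1.268, 0, 1.467], TCP at [281.257, -558.136, 231.313] pointing down, gripper open.
Joint ranges: [-3.12, 3.12], [-0.85, 1.88], [-1.08, 1.24], [-1.95, 2.15], [-1.57, 1.53], [-3.14, 3.14]. Speed limits (rad/s): [2.57, 2.57, 3.14, 3.14, 3.14, 3.14].

### API

Orientations are given as a 3x3 rotation matrix whose columns are the frame's x, y, z axes.
In Python, from workcell import status, vision, ticket gives the robot as it stands.
- The arm moves only by the tool servo_tool, never from a script. Its argument "deltas" is a list of rows, each an object of numbers: "tx", "ty", "tz": the shift along the tool's x, y, z in cm; "rx", "ry", "rz": the turn, a rotation vector about the tool's x, y, z in degrees. A call has 1 to 5 rows; each row is the pose to reach, as a shift and turn from the pose commanded when the call began, along the tool's axes at that moment; what a row does not reach only later rows make up. A row lasts 1/10 s, in which the tool goes at most 50 mm and 8.59 degrees, less where a joint would pass 70% of its speed; a pose out of reach is approached as far as the arm can. A call with a gripper value outside its range is refused whole. "hand" is the closure in counts, from 0 (fully open) to 255 (shut), set as the call begins (left out, the last holds). The fingers move at their own pace and stop on an object; "squeeze" is the grip in N (left out, the last holds). Time passes only in rows, so rows that repeat a pose let the fingers close. It gives the time, the measured TCP pose, the force, the opening and the grip force at its end, in the units of the state.
- status.read_state(): the state, without advancing time (a new reading comes with each control period).
- vision.camera(name): name is "side" or "top" or "wrist"; returns (picture, depth): 480x640x3 uint8, blue, green, red; 480x640 float32, mm along the optical axis (not along the pixel's ray), 0 where there is no reading.
- vision.camera_model(name): a dict with "camera_matrix" (3x3 intrinsics, pixels), "R" (3x3) and "t" (3): a world point X has camera coordinates R X + t. Camera axes: x right, y down, z forward; pixel columns grow to the right and rows downward; lengths in mm; the calibration is good to about 2 mm. A picture is of the moment at which its call begins: read the wrist's pose just before it. camera_model takes no time and is no camera call; for the wrist camera it gives the pose at the moment of the call.
- ticket.close_job(): hands the job in; it is judged then, once.
The state is a dict: "t": time; "joints": joint angles; "joint_vel": joint speeds; "joint_torque": joint torques, N m; "tcp_pos": TCP position; "ee_rot": TCP orientation; "ft_force": force on the tool from outside, world axes, zero at the start; "moment": the same for the moment, N m; "gripper_width": opening from 0.0 (shut) to 1.0 (fully open); "grip_force": force on a finger pad.
Only numpy, scipy, OpenCV 4.12 (cv2) and the standard library are available. Lean on these libraries where they do the work, as an engineer would, in place of code of your own. Each camera call takes 0.05 s, during which the arm holds its last target. There are 200 camera calls.

### The job

Make room under the lift shelf of the bench-top rack: take it by its black handle, raise it straight up from its lowest position until its hook pawls have passed the second rung of the ladder and dropped clear, then lower it gently so that they seat on that second rung, and press the shelf down with about 12 N for half a second to prove that the lock holds. Never let the shelf drop, and never force it: the pawls may carry 28 N at most, the weight of the shelf included. Do not tip the small bins riding on it or knock over what stands around, and let go of the shelf at the end.

Things in the scene. Friction and masses are not known exactly. Their poses are not given: they have to be found in the camera images.
- bay_origin (a point): Bench-top rack (fixed): two blue perforated uprights 35 mm square, 360 mm tall, 300 mm apart, on dark feet. The point: on the table midway between the uprights; x points away from the shelf's side, y along the rungs, z up. Between the uprights at x = 0 hangs a ladder of four steel rungs (12 mm round bars along y); see rungs_nominal.
- rungs_nominal (a point): Nominal centre of the second rung, 165 mm above the table, fixed to the uprights. The others are nominally 105, 225 and 285 mm up (pitch 60 mm). The ladder of rungs is bolted to the uprights through long slots: as a whole it really sits up to 12 mm higher or lower than nominal, differently each time, and nothing measures by how much.
- shelf (a joint): Height (m) of the white lift shelf above its lowest position, where it starts, on its stops, pawls under the first rung. Up is positive, travel 0.25. Slides straight up on the uprights with 1.5 N friction; weighs 0.7 to 1.15 kg with its bins. Unheld, with the pawls not on a rung, it falls. Seated on the second rung it reads nominally 0.090 (first 0.030, third 0.150), all +-0.012 with the ladder.
- handle (a point): Centre of the shelf's black handle bar: 14 mm thick (x), 18 mm high (z), 98 mm free length along y between two white arms; axes as the rack's. It lies 110 mm to the -x side of the rungs and starts 150 mm above the table. Free: 67 mm behind the bar to the white plate, all space in front and above; the tray floor is 116 mm below, the bins' tops 66 mm below to either side.
- tray (a point): Centre of the top face of the shelf's tray (160 mm in x by 300 mm in y, lips 12 mm high); it moves with the shelf; axes as the rack's.
- pawls (a joint): Angle (rad) of the two steel hook pawls, on one shaft 28 mm on the shelf's side of the rungs, 90 mm either side of the middle. 0 = home, fingers level over the rungs' line; they cannot turn up from there, so a rung under them carries the shelf. Rising against a rung turns them down (positive, to about 1.1) with under 1 N of drag; then their tail weights drop them home.
- pawl_tip (a point): Midway between the tips of the two pawl fingers, 38 mm from their shaft; starts 85 mm above the table. The fingers swing free of a rung when the shelf is about 25 mm above its seated reading for that rung; the next rung up begins to turn them 39 mm above that reading, and they pass that one only about 85 mm above it.
- bin_a: Small grey container of metal parts, 110 x 75 x 50 mm (x, y, z), riding on one half of the tray, 98 mm to one side of the handle; origin at the centre of its underside. Loose, must stay upright and in place.
- bin_b: The same with wooden parts, on the other half of the tray.
- tape_roll: Roll of clear tape lying flat, 100 mm across, 48 mm high, on the table beside the rack. Leave alone.
- jar: Jar with a black lid, 60 mm across, 85 mm high, on the table behind the rack. Leave alone.
- carton: Small cardboard carton 100 x 70 x 50 mm on the table beside the rack. Leave alone.
- parts_bin: Grey container 150 x 100 x 75 mm on the table to the robot's left. Leave alone.

How it is judged (in metres and radians):
On the way, in this order (a step that is already met when the one before it is completed fails the run):
1. the shelf has been raised past the second rung (value of joint shelf above 0.1 m), for 0.05 s.
2. the pawls are seated on the second rung and the shelf is pressed down, so that they carry more than 15 N (value of joint shelf between 0.076 and 0.104 m and value of joint pawls below 0.12 rad and contact force between pawls and anything else above 15 N), for 0.3 s.
At the end, for the whole second after the job is handed in: The shelf rests at the second rung (joint reading 0.076 to 0.104), its pawls home (under 0.12 rad) and carrying it, still, released by the robot, with both small bins upright on the tray (value of joint shelf between 0.076 and 0.104 m and value of joint pawls below 0.12 rad and contact force between pawls and anything else above 2.5 N and velocity of joint shelf between -0.01 and 0.01 m/s and contact force between the fingers and shelf below 0.1 N and angle between each of bin_a, bin_b's own z axis and vertical below 0.2 rad); the robot touches nothing.
It fails at once if the shelf was dropped or forced onto a rung: more than 30 N on the pawls (contact force between pawls and anything else above 30 N).
It fails at once if the shelf was let fall (faster than 0.3 m/s down) (velocity of joint shelf below -0.3 m/s).
It fails at once if a bin on the shelf tipped (over 0.3 rad) or slid sideways out of its place (about 25 mm) or rose off the tray (angle between any of bin_a, bin_b's own z axis and vertical above 0.3 rad or y of bin_a in the frame of tray below -0.13 m or y of bin_a in the frame of tray above -0.07 m or z of any of bin_a, bin_b in the frame of tray above 0.02 m or y of bin_b in the frame of tray below 0.07 m or y of bin_b in the frame of tray above 0.13 m).
It fails at once if something standing round the rack was pushed more than 30 mm (distance of any of tape_roll, jar, carton, parts_bin from where it was at the start of the episode above 0.03 m).
It also fails if it takes over 56 s, if anything falls off the work surface, if the arm or the gripper's body presses on something with over 40 N, if the wrist force passes 120 N, or if a joint passes its speed limit or range.

## Working session

There is one attempt and no reset: what is moved stays moved. The work goes in short steps, Python scripts to look and compute and a tool call to move; the robot and the scene stay as the last step left them, time stands still between calls to the robot, and variables do not carry over. Pictures are saved under pics/ and viewed, at most 10 in all, crops included, and the job is handed in when it is done.

Besides the shell and the picture viewer there is one more tool, called after "Call:" as name(argument=value, ...) on one line, values as JSON. servo_tool: Moves the arm, as the interface text tells. Its arguments: {"type":"object","properties":{"deltas":{"type":"array","items":{"type":"object","properties":{"tx":{"type":"number"},"ty":{"type":"number"},"tz":{"type":"number"},"rx":{"type":"number"},"ry":{"type":"number"},"rz":{"type":"number"}}}},"hand":{"type":"number"},"squeeze":{"type":"number"}},"required":["deltas"]}

```bash
mkdir -p pics; python3 - <<'E'
from workcell import status, vision
import cv2,numpy as np
s=status.read_state(); print(s['t'],s['tcp_pos'],np.round(s['ee_rot'],3),s['ft_force'])
ims=[]
for n in ('side','top'):
    im,d=vision.camera(n); cv2.imwrite(f'{n}.png',im); np.save(n+'.npy',d); cv2.imwrite(f'pics/{n}1.png',im)
    m=vision.camera_model(n); print(n,m, (d>0).mean())
E
```

```text
0.0 [ 280.97370132 -557.37309821  230.12123607] [[ 0.893  0.45  -0.001]
 [ 0.45  -0.893  0.002]
 [ 0.    -0.002 -1.   ]] [-0.25725833  0.24671228 -0.27471519]
side {'camera_matrix': array([[472.31069198,   0.        , 311.18061393],
       [  0.        , 472.31069198, 238.4946195 ],
       [  0.        ,   0.        ,   1.        ]]), 'R': array([[-0.83694072,  0.54727713,  0.00423958],
       [ 0.39209843,  0.60499721, -0.69299148],
       [-0.38182332, -0.57833045, -0.72093331]]), 't': array([ 426.11115059, -222.684711  , 1449.35697246])} 0.9960970052083333
top {'camera_matrix': array([[623.43874764,   0.        , 313.36645808],
       [  0.        , 623.43874764, 238.21756442],
       [  0.        ,   0.        ,   1.        ]]), 'R': array([[ 0.01371036, -0.99986666, -0.00887013],
       [-0.98137192, -0.01175562, -0.19175753],
       [ 0.19162769,  0.01133396, -0.98140225]]), 't': array([ 113.9428191 ,  578.55049017, 1260.06828747])} 0.9960123697916666
```

View pics/side1.png

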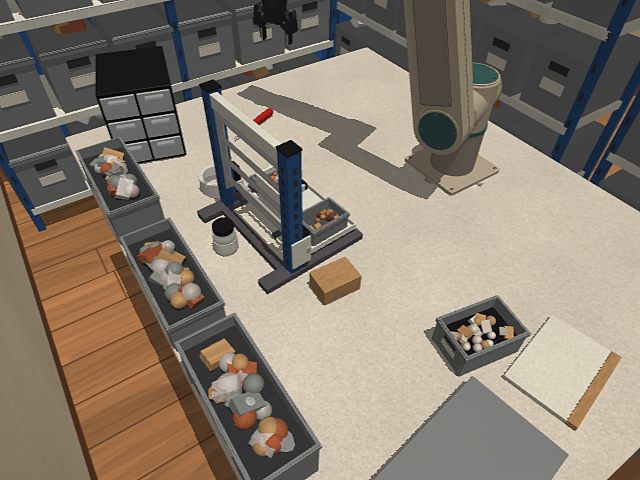

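View pics/top1.png

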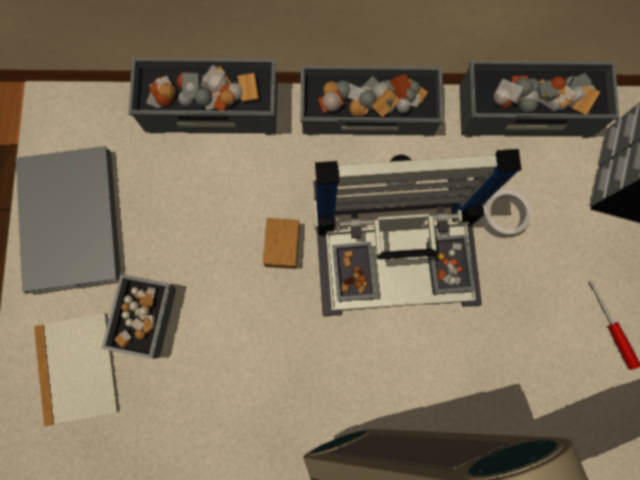

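The side view shows the rack from behind: uprights at (210,90) and (290,150), with the handle hidden. The top view shows the black handle from about (380,255) to (436,252) and the upright tops at (327,172) and (508,161).

```bash
cat > h.py <<'E'
import numpy as np
def pts(m,d,u,v):
    K=m['camera_matrix']; z=d[v,u]
    c=np.stack([(u-K[0,2])*z/K[0,0],(v-K[1,2])*z/K[1,1],z],-1)
    return (c-m['t'])@m['R']
def plane(m,u,v,h):
    K=m['camera_matrix']; r=np.array([(u-K[0,2])/K[0,0],(v-K[1,2])/K[1,1],1])@m['R']; C=-m['t']@m['R']
    return C+r*(h-C[2])/r[2]
E
python3 - <<'E'
from h import *
from workcell import vision
import cv2
m=vision.camera_model('top'); im=cv2.imread('top.png'); d=np.load('top.npy')
def ana(x0,x1,y0,y1,th,name):
    g=im[y0:y1,x0:x1].max(2)<th
    n,l,st,c=cv2.connectedComponentsWithStats(g.astype(np.uint8))
    k=1+st[1:,4].argmax(); v,u=np.nonzero(l==k); u+=x0;v+=y0
    p=pts(m,d,u,v); print(name,st[k],c[k]+[x0,y0],'med',np.median(p,0).round(1),'z pct',np.percentile(p[:,2],[10,50,90]).round(1))
    r=cv2.minAreaRect(np.stack([u,v],1).astype(np.float32)); print(r)
    return u,v,p
u,v,p=ana(376,442,240,265,60,'handle')
q=p[p[:,2]>140]; print(len(q)); 
if len(q)>10:
    print(q.min(0),q.max(0)); a=np.linalg.svd((q-q.mean(0))[:,:2])[2][0]; print('dir',a,q.mean(0))
for b in ((312,342,155,185,'L'),(494,524,145,175,'R')): ana(*b[:4],60,b[4])
P=[plane(m,x,y,360) for x,y in((327,172),(508,161))]; print(P,np.degrees(np.arctan2(*(P[0]-P[1])[:2])))
E
```

```text
handle [  1   0  65  25 492] [414.67276423 253.50609756] med [530.5 -80.3 157.2] z pct [ 57.4 157.2 161. ]
((408.97381591796875, 250.523681640625), (63.320899963378906, 24.219743728637695), 2.862405300140381)
363
[ 324.74703521 -118.17926113  140.5033013 ] [ 539.31035061  106.44727461 1348.5859504 ]
dir [-0.2585706   0.96599236] [527.88898815 -60.96300029 164.62683254]
L [  3   7  25  23 503] [326.92246521 173.50695825] med [625.2  97.  365.9] z pct [362.8 365.9 368.2]
((327.0, 173.0), (22.0, 24.0), 90.0)
R [  0   5  27  25 564] [507.10460993 162.25886525] med [ 647.3 -198.8  365.3] z pct [351.2 365.3 368. ]
((507.0, 162.0), (24.0, 26.0), 90.0)
[array([629.33831808,  96.9002724 , 360.        ]), array([ 651.51500288, -201.6936703 ,  360.        ])] -4.247580609391106
```

Call:
servo_tool(deltas=[{"tx":3,"ty":-2.2,"tz":-1,"rz":-5},{"tx":6.5,"ty":-4.8,"tz":-2,"rz":-11},{"tx":10,"ty":-7.5,"tz":-3,"rz":-17},{"tx":13.5,"ty":-10.1,"tz":-4,"rz":-23},{"tx":17,"ty":-12.8,"tz":-5,"rz":-29}], hand=0)

```text
$.deltas[0]: bad value
```

```bash
cat >> h.py <<'E'
from workcell import status
def go(P,yaw):  # tool-frame delta (cm, deg) to world P with tool y at yaw deg
    from scipy.spatial.transform import Rotation as Ro
    s=status.read_state(); R=np.array(s['ee_rot']); c,n=np.cos(np.radians(yaw)),np.sin(np.radians(yaw))
    T=np.array([[-n*-1,c,0],[-c,n,0],[0,0,-1]],float); T[:,0]=np.cross(T[:,1],T[:,2])
    print('t',s['t'],'tcp',np.round(s['tcp_pos'],1),'d cm',np.round(R.T@(np.array(P)-s['tcp_pos'])/10,2),'rot',np.round(np.degrees(Ro.from_matrix(R.T@T).as_rotvec()),1),'F',np.round(s['ft_force'],1),'w',s['gripper_width'],'g',s['grip_force'])
E
python3 -c "
from h import *
go([520,-61,290],4.25)"
```

```text
t 0.1 tcp [ 281.  -557.4  230.3] d cm [ 43.69 -33.59  -5.9 ] rot [ -0.1  -0.1 -67.5] F [ 0.7 -0.1 -0.4] w 0.9999204546156556 g 0.0
```

Call:
servo_tool(deltas=[{"tx":3,"ty":-2.2,"tz":-1,"rx":0,"ry":0,"rz":-5},{"tx":6.5,"ty":-4.8,"tz":-2,"rx":0,"ry":0,"rz":-11},{"tx":10,"ty":-7.5,"tz":-3,"rx":0,"ry":0,"rz":-17},{"tx":13.5,"ty":-10.1,"tz":-4,"rx":0,"ry":0,"rz":-23},{"tx":17,"ty":-12.8,"tz":-5,"rx":0,"ry":0,"rz":-29}], hand=0)

```text
t: 0.6
tcp_pos: [375.7, -365.5, 281.2]
ee_rot: [[0.56, 0.829, -0.0], [0.829, -0.56, 0.001], [0.0, -0.001, -1.0]]
ft_force: [0.7, -1.1, 0.6]
gripper_width: 0.997
grip_force: 0.0
```

```bash
python3 -c "
from h import *
go([520,-61,290],4.25)"
```

```text
t 0.6 tcp [ 375.7 -365.5  281.2] d cm [33.31 -5.09 -0.87] rot [ -0.   -0.  -38.3] F [ 0.7 -1.1  0.6] w 0.9974754318410319 g 0.0
```

Call:
servo_tool(deltas=[{"tx":3.5,"ty":-0.6,"tz":-0.2,"rx":0,"ry":0,"rz":-5},{"tx":7,"ty":-1.1,"tz":-0.4,"rx":0,"ry":0,"rz":-10},{"tx":10.5,"ty":-1.7,"tz":-0.6,"rx":0,"ry":0,"rz":-15},{"tx":14,"ty":-2.2,"tz":-0.8,"rx":0,"ry":0,"rz":-20},{"tx":17,"ty":-2.6,"tz":-0.9,"rx":0,"ry":0,"rz":-24}])

```text
t: 1.1
tcp_pos: [449.9, -210.3, 290.1]
ee_rot: [[0.174, 0.985, -0.0], [0.985, -0.174, 0.001], [0.0, -0.0, -1.0]]
ft_force: [0.6, -0.7, -0.5]
gripper_width: 0.998
grip_force: 0.0
```

```bash
python3 -c "
from h import *
go([520,-61,290],4.25)"
```

```text
t 1.1 tcp [ 449.9 -210.3  290.1] d cm [1.593e+01 4.300e+00 1.000e-02] rot [ -0.   -0.  -14.3] F [ 0.6 -0.7 -0.5] w 0.9982259439376506 g 0.0
```

Call:
servo_tool(deltas=[{"tx":3.5,"ty":0.9,"tz":0,"rx":0,"ry":0,"rz":-3},{"tx":7,"ty":1.8,"tz":0,"rx":0,"ry":0,"rz":-6},{"tx":10.5,"ty":2.7,"tz":0,"rx":0,"ry":0,"rz":-9},{"tx":14,"ty":3.7,"tz":0,"rx":0,"ry":0,"rz":-12},{"tx":15.9,"ty":4.3,"tz":0,"rx":0,"ry":0,"rz":-14.3}])

```text
t: 1.6
tcp_pos: [520.6, -61.0, 289.8]
ee_rot: [[-0.075, 0.997, -0.001], [0.997, 0.075, 0.001], [0.001, -0.001, -1.0]]
ft_force: [0.9, 0.5, 0.2]
gripper_width: 1.003
grip_force: 0.0
```

```bash
python3 -c "
from h import *
from workcell import vision
import cv2
go([528,-61,290],4.25)
m=vision.camera_model('wrist'); im,d=vision.camera('wrist'); print(m, -m['t']@m['R'])
np.savez('w1.npz',d=d,**m); cv2.imwrite('pics/w1.png',im)"
```

```text
t 1.6 tcp [520.6 -61.  289.8] d cm [-0.06  0.73 -0.02] rot [-0. -0.  0.] F [0.9 0.5 0.2] w 1.0033511678016067 g 0.0
{'camera_matrix': array([[380.93164718,   0.        , 322.60763978],
       [  0.        , 380.93164718, 239.53705124],
       [  0.        ,   0.        ,   1.        ]]), 'R': array([[ 9.97207470e-01,  7.46785640e-02, -6.12010664e-04],
       [ 7.22984505e-02, -9.63306698e-01,  2.58482379e-01],
       [ 1.87135389e-02, -2.57804807e-01, -9.66015779e-01]]), 't': array([-514.98300839, -145.40185908,  409.30648698])} [516.39765894   3.91278665 432.66516822]
```

View pics/w1.png

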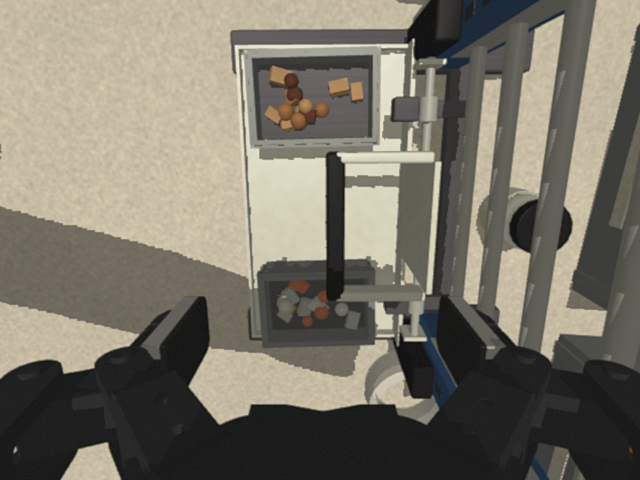

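The wrist view shows the handle running from (335,153) to (335,300), with white arms at rows 157 and 293. The bins are on either side and the rungs are on the right, at columns 470–570.

```bash
python3 - <<'E'
from h import *
import cv2
from workcell import vision
z=np.load('w1.npz'); m={k:z[k] for k in('camera_matrix','R','t')}; d=z['d']; im=cv2.imread('pics/w1.png')
g=(im[165:285,318:352].max(2)<60); v,u=np.nonzero(g); v+=165;u+=318
p=pts(m,d,u,v); p=p[(p[:,2]>130)&(p[:,2]<180)]
ax=np.array([.997,.074,0]);ay=np.array([-.074,.997,0])
print(len(p),'med',np.median(p,0),'x pct',np.percentile(p@ax,[2,50,98]),'z',np.percentile(p[:,2],[5,50,95]))
print('line slope deg',np.degrees(np.polyfit(p[:,1],p[:,0],1)[0:1]))
pm=pts(m,d,np.array([335,335,336]),np.array([157,228,293])); print(pm)
# two-view triangulation: bar ends in top view & wrist view
mt=vision.camera_model('top')
P=lambda m:m['camera_matrix']@np.c_[m['R'],m['t']]
for a,b in(((380,255),(335,154)),((437,252.5),(336,299))):
    X=cv2.triangulatePoints(P(m),P(mt),np.array(b,float),np.array(a,float)); print('tri',(X[:3]/X[3]).T)
# rungs along image row profile
vv=150
for vv in(130,160,190):
    uu=np.arange(440,600,4); q=pts(m,d,uu,np.full_like(uu,vv)); print(vv,[(int(a),int(b@ax),int(b[2])) for a,b in zip(uu,q)])
E
```

```text
2063 med [529.8907891  -57.3003107  159.08334753] x pct [518.13751508 524.06291747 530.33367271] z [157.79893957 159.08334753 160.25871073]
line slope deg [-4.34446499]
[[ 525.86873116   -8.53785105  159.91243669]
 [ 530.14053291  -59.57456056  159.33194078]
 [ 535.19466392 -110.88731949  159.24634358]]
tri [[524.81945528  -7.85266642 164.78668165]]
tri [[ 535.25426868 -122.47336363  142.41594415]]
130 [(440, 643, -2), (444, 643, 13), (448, 645, 19), (452, 649, 20), (456, 653, 20), (460, 657, 20), (464, 627, 116), (468, 630, 118), (472, 631, 122), (476, 635, 120), (480, 686, 0), (484, 691, 0), (488, 695, 0), (492, 699, 0), (496, 627, 174), (500, 627, 180), (504, 631, 178), (508, 632, 180), (512, 634, 182), (516, 725, 1), (520, 729, 1), (524, 734, 0), (528, 739, 0), (532, 743, 0), (536, 746, 1), (540, 752, 0), (544, 756, 0), (548, 627, 234), (552, 628, 236), (556, 628, 239), (560, 630, 238), (564, 631, 241), (568, 633, 241), (572, 635, 240), (576, 790, 1), (580, 795, 0), (584, 800, 0), (588, 803, 1), (592, 810, -2), (596, 813, 0)]
160 [(440, 643, 6), (444, 643, 21), (448, 648, 18), (4
[... 534 characters left out ...]
805, 0), (588, 810, 0), (592, 815, -1), (596, 818, 0)]
190 [(440, 644, 12), (444, 646, 19), (448, 650, 20), (452, 654, 20), (456, 659, 20), (460, 628, 118), (464, 630, 120), (468, 633, 120), (472, 637, 119), (476, 689, 0), (480, 693, 0), (484, 698, 0), (488, 702, 0), (492, 628, 177), (496, 629, 180), (500, 632, 181), (504, 634, 180), (508, 638, 179), (512, 713, 32), (516, 717, 34), (520, 719, 38), (524, 722, 40), (528, 748, 0), (532, 752, 0), (536, 756, 0), (540, 627, 234), (544, 627, 238), (548, 629, 239), (552, 630, 240), (556, 631, 242), (560, 634, 240), (564, 635, 242), (568, 793, 0), (572, 797, 1), (576, 802, 0), (580, 806, 1), (584, 812, 0), (588, 816, 0), (592, 820, 0), (596, 825, 0)]
```

Call:
servo_tool(deltas=[{"tx":0.1,"ty":0.9,"tz":2,"rx":0,"ry":0,"rz":0},{"tx":0.1,"ty":0.9,"tz":5,"rx":0,"ry":0,"rz":0},{"tx":0.1,"ty":0.9,"tz":8,"rx":0,"ry":0,"rz":0},{"tx":0.1,"ty":0.9,"tz":10.5,"rx":0,"ry":0,"rz":0},{"tx":0.1,"ty":0.9,"tz":11.5,"rx":0,"ry":0,"rz":0}])

```text
t: 2.15
tcp_pos: [526.6, -61.5, 172.1]
ee_rot: [[-0.07, 0.998, -0.006], [0.998, 0.07, 0.001], [0.002, -0.006, -1.0]]
ft_force: [-0.9, 0.4, 0.6]
gripper_width: 1.001
grip_force: 0.0
```

```bash
python3 -c "
from h import *
from workcell import vision
import cv2
go([530,-59.5,131],4.3)
im,d=vision.camera('wrist'); cv2.imwrite('pics/w2.png',im)"
```

```text
t 2.15 tcp [526.6 -61.5 172.1] d cm [0.17 0.38 4.1 ] rot [-0.3 -0.1 -0.3] F [-0.9  0.4  0.6] w 1.000921467537776 g 0.0
```

View pics/w2.png

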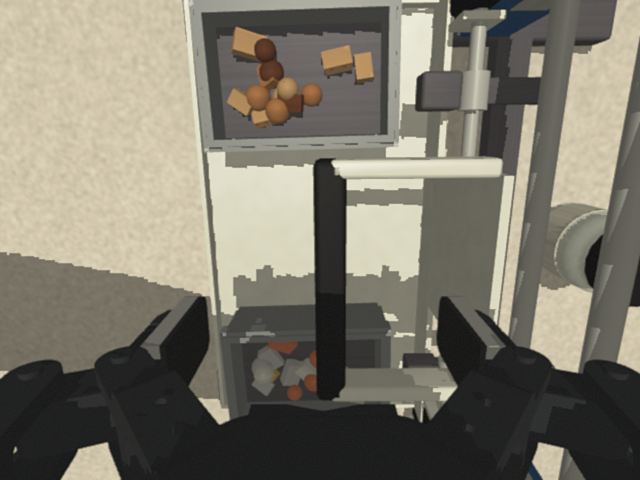

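The handle is centred between the open fingers (bar at column 330, finger midpoint about 324), so I can descend.

Call:
servo_tool(deltas=[{"tx":0,"ty":0,"tz":1,"rx":0,"ry":0,"rz":0},{"tx":0,"ty":0,"tz":2.5,"rx":0,"ry":0,"rz":0},{"tx":0,"ty":0,"tz":3.8,"rx":0,"ry":0,"rz":0},{"tx":0,"ty":0,"tz":4.3,"rx":0,"ry":0,"rz":0},{"tx":0,"ty":0,"tz":4.3,"rx":0,"ry":0,"rz":0}])

```text
t: 2.7
tcp_pos: [528.8, -61.7, 131.8]
ee_rot: [[-0.07, 0.998, -0.001], [0.998, 0.07, 0.0], [0.0, -0.001, -1.0]]
ft_force: [0.2, 0.3, 1.1]
gripper_width: 0.999
grip_force: 0.0
```

```bash
python3 -c "
from h import *
go([530,-59.5,131],4.3)"
```

```text
t 2.7 tcp [528.8 -61.7 131.8] d cm [0.21 0.14 0.08] rot [-0.1 -0.  -0.3] F [0.2 0.3 1.1] w 0.9992628297445391 g 0.0
```

Call:
servo_tool(deltas=[{"tx":0.2,"ty":0.15,"tz":0,"rx":0,"ry":0,"rz":-0.3},{"tx":0.2,"ty":0.15,"tz":0,"rx":0,"ry":0,"rz":-0.3},{"tx":0.2,"ty":0.15,"tz":0,"rx":0,"ry":0,"rz":-0.3},{"tx":0.2,"ty":0.15,"tz":0,"rx":0,"ry":0,"rz":-0.3},{"tx":0.2,"ty":0.15,"tz":0,"rx":0,"ry":0,"rz":-0.3}], hand=255, squeeze=60)

```text
t: 3.2
tcp_pos: [529.6, -59.8, 132.7]
ee_rot: [[-0.076, 0.997, -0.002], [0.997, 0.076, -0.001], [-0.0, -0.002, -1.0]]
ft_force: [1.3, -0.1, 19.5]
gripper_width: 0.154
grip_force: 60.7
```

Call:
servo_tool(deltas=[{"tx":0,"ty":0,"tz":0,"rx":0,"ry":0,"rz":0},{"tx":0,"ty":0,"tz":0,"rx":0,"ry":0,"rz":0},{"tx":0,"ty":0,"tz":0,"rx":0,"ry":0,"rz":0},{"tx":0,"ty":0,"tz":0,"rx":0,"ry":0,"rz":0},{"tx":0,"ty":0,"tz":0,"rx":0,"ry":0,"rz":0}])

```text
t: 3.7
tcp_pos: [529.6, -59.7, 132.8]
ee_rot: [[-0.076, 0.997, -0.002], [0.997, 0.076, -0.0], [-0.0, -0.002, -1.0]]
ft_force: [-4.8, -0.9, 4.8]
gripper_width: 0.148
grip_force: 60.6
```

Call:
servo_tool(deltas=[{"tx":0,"ty":0,"tz":-0.3,"rx":0,"ry":0,"rz":0},{"tx":0,"ty":0,"tz":-0.8,"rx":0,"ry":0,"rz":0},{"tx":0,"ty":0,"tz":-1.4,"rx":0,"ry":0,"rz":0},{"tx":0,"ty":0,"tz":-2,"rx":0,"ry":0,"rz":0},{"tx":0,"ty":0,"tz":-2.5,"rx":0,"ry":0,"rz":0}])

```text
t: 4.2
tcp_pos: [529.6, -59.7, 157.1]
ee_rot: [[-0.076, 0.997, -0.002], [0.997, 0.076, -0.0], [-0.0, -0.002, -1.0]]
ft_force: [-0.1, -2.2, -10.9]
gripper_width: 0.156
grip_force: 58.7
```

Call:
servo_tool(deltas=[{"tx":0,"ty":0,"tz":-0.6,"rx":0,"ry":0,"rz":0},{"tx":0,"ty":0,"tz":-1.4,"rx":0,"ry":0,"rz":0},{"tx":0,"ty":0,"tz":-2.2,"rx":0,"ry":0,"rz":0},{"tx":0,"ty":0,"tz":-3,"rx":0,"ry":0,"rz":0},{"tx":0,"ty":0,"tz":-3.6,"rx":0,"ry":0,"rz":0}])

```text
t: 4.7
tcp_pos: [529.7, -59.7, 194.0]
ee_rot: [[-0.076, 0.997, -0.002], [0.997, 0.076, -0.0], [-0.0, -0.002, -1.0]]
ft_force: [-4.0, -2.6, -10.1]
gripper_width: 0.153
grip_force: 58.9
```

Call:
servo_tool(deltas=[{"tx":0,"ty":0,"tz":-0.6,"rx":0,"ry":0,"rz":0},{"tx":0,"ty":0,"tz":-1.4,"rx":0,"ry":0,"rz":0},{"tx":0,"ty":0,"tz":-2.2,"rx":0,"ry":0,"rz":0},{"tx":0,"ty":0,"tz":-3,"rx":0,"ry":0,"rz":0},{"tx":0,"ty":0,"tz":-3.6,"rx":0,"ry":0,"rz":0}])

```text
t: 5.2
tcp_pos: [529.7, -59.7, 229.7]
ee_rot: [[-0.076, 0.997, -0.002], [0.997, 0.076, -0.0], [-0.0, -0.002, -1.0]]
ft_force: [-3.1, -4.3, -10.8]
gripper_width: 0.155
grip_force: 59.5
```

Call:
servo_tool(deltas=[{"tx":0,"ty":0,"tz":-0.6,"rx":0,"ry":0,"rz":0},{"tx":0,"ty":0,"tz":-1.2,"rx":0,"ry":0,"rz":0},{"tx":0,"ty":0,"tz":-1.8,"rx":0,"ry":0,"rz":0},{"tx":0,"ty":0,"tz":-2.1,"rx":0,"ry":0,"rz":0},{"tx":0,"ty":0,"tz":-2.1,"rx":0,"ry":0,"rz":0}])

```text
t: 5.7
tcp_pos: [529.7, -59.7, 251.2]
ee_rot: [[-0.076, 0.997, -0.001], [0.997, 0.076, -0.0], [-0.0, -0.001, -1.0]]
ft_force: [-5.3, -2.5, -6.1]
gripper_width: 0.154
grip_force: 60.0
```

Call:
servo_tool(deltas=[{"tx":0,"ty":0,"tz":-0.3,"rx":0,"ry":0,"rz":0},{"tx":0,"ty":0,"tz":-0.7,"rx":0,"ry":0,"rz":0},{"tx":0,"ty":0,"tz":-1.1,"rx":0,"ry":0,"rz":0},{"tx":0,"ty":0,"tz":-1.2,"rx":0,"ry":0,"rz":0},{"tx":0,"ty":0,"tz":-1.2,"rx":0,"ry":0,"rz":0}])

```text
t: 6.2
tcp_pos: [529.7, -59.7, 262.9]
ee_rot: [[-0.076, 0.997, -0.001], [0.997, 0.076, -0.0], [-0.0, -0.002, -1.0]]
ft_force: [-5.1, -3.6, -8.3]
gripper_width: 0.153
grip_force: 60.0
```

```bash
python3 - <<'E'
from h import *
from workcell import vision
import cv2
go([530,-59.5,131],4.3)
m=vision.camera_model('wrist'); im,d=vision.camera('wrist'); cv2.imwrite('pics/w3.png',im); np.savez('w3.npz',d=d,**m)
v,u=np.mgrid[0:480,0:640]; p=pts(m,d,u.ravel(),v.ravel())
k=(im.max(2).ravel()<60)&(abs(p@[.997,.074,0]-524)<5)&(p[:,1]>-45)&(p[:,1]<-15)
print('handle top z',np.percentile(p[k,2],[10,50,90]),k.sum())
E
```

```text
t 6.2 tcp [529.7 -59.7 262.9] d cm [ 0.02  0.05 13.19] rot [-0.1  0.   0. ] F [-5.1 -3.6 -8.3] w 0.15326260477760764 g 59.95657682418823
handle top z [288.46941701 289.24557168 290.05976711] 2821
```

View pics/w3.png

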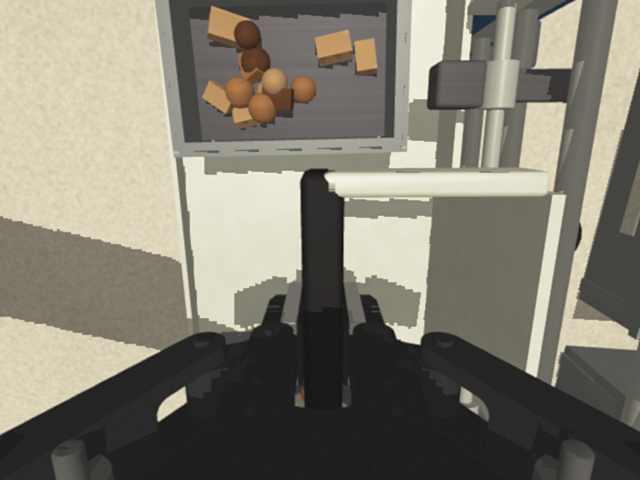

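The grip is centred and the upper pawl finger shows at about (540,85). I'll check that it's level.

```bash
python3 - <<'E'
from h import *
z=np.load('w3.npz'); m={k:z[k] for k in('camera_matrix','R','t')}
for vv in (78,85,92):
    u=np.arange(430,600,6); q=pts(m,z['d'],u,np.full_like(u,vv)); print([(int(a),int(b@[.997,.074,0]),int(b[2])) for a,b in zip(u,q)])
E
```

```text
[(430, 574, 213), (436, 574, 223), (442, 576, 225), (448, 579, 223), (454, 582, 224), (460, 584, 224), (466, 587, 223), (472, 590, 223), (478, 592, 224), (484, 595, 224), (490, 599, 220), (496, 601, 222), (502, 603, 223), (508, 606, 223), (514, 609, 222), (520, 613, 220), (526, 616, 219), (532, 618, 219), (538, 621, 218), (544, 624, 219), (550, 627, 218), (556, 630, 218), (562, 632, 219), (568, 634, 220), (574, 627, 235), (580, 628, 238), (586, 630, 240), (592, 632, 240), (598, 634, 241)]
[(430, 574, 213), (436, 574, 222), (442, 576, 224), (448, 579, 224), (454, 582, 224), (460, 584, 224), (466, 587, 224), (472, 590, 223), (478, 592, 224), (484, 595, 223), (490, 599, 221), (496, 601, 222), (502, 604, 221), (508, 607, 222), (514, 609, 222), (520, 614, 218), (526, 616, 219), (532, 619, 218), (538, 622, 218), (544, 625, 218), (550, 628, 218), (556, 630, 218), (562, 633, 218), (568, 636, 218), (574, 627, 236), (580, 629, 238), (586, 630, 240), (592, 632, 241), (598, 635, 240)]
[(430, 574, 213), (436, 574, 222), (442, 577, 223), (448, 579, 224), (454, 582, 223), (460, 585, 222), (466, 587, 224), (472, 590, 224), (478, 593, 225), (484, 598, 218), (490, 600, 220), (496, 601, 223), (502, 604, 223), (508, 607, 222), (514, 610, 221), (520, 614, 219), (526, 617, 219), (532, 619, 219), (538, 623, 218), (544, 625, 218), (550, 628, 219), (556, 630, 219), (562, 633, 219), (568, 627, 234), (574, 627, 238), (580, 629, 239), (586, 630, 240), (592, 632, 242), (598, 635, 241)]
```

The pawl finger is level (top at 218 mm) and sits above the second rung (top at about 180 mm) and below the third, so it's home. Next I'll lower the shelf gently.

Call:
servo_tool(deltas=[{"tx":0,"ty":0,"tz":0.3,"rx":0,"ry":0,"rz":0},{"tx":0,"ty":0,"tz":0.8,"rx":0,"ry":0,"rz":0},{"tx":0,"ty":0,"tz":1.4,"rx":0,"ry":0,"rz":0},{"tx":0,"ty":0,"tz":2,"rx":0,"ry":0,"rz":0},{"tx":0,"ty":0,"tz":2.3,"rx":0,"ry":0,"rz":0}])

```text
t: 6.75
tcp_pos: [529.7, -59.7, 239.6]
ee_rot: [[-0.076, 0.997, -0.002], [0.997, 0.076, -0.0], [-0.0, -0.002, -1.0]]
ft_force: [-5.1, -4.9, -7.6]
gripper_width: 0.15
grip_force: 60.1
```

Call:
servo_tool(deltas=[{"tx":0,"ty":0,"tz":0.1,"rx":0,"ry":0,"rz":0},{"tx":0,"ty":0,"tz":0.2,"rx":0,"ry":0,"rz":0},{"tx":0,"ty":0,"tz":0.3,"rx":0,"ry":0,"rz":0},{"tx":0,"ty":0,"tz":0.4,"rx":0,"ry":0,"rz":0},{"tx":0,"ty":0,"tz":0.4,"rx":0,"ry":0,"rz":0}])

```text
t: 7.25
tcp_pos: [529.7, -59.7, 235.8]
ee_rot: [[-0.076, 0.997, -0.002], [0.997, 0.076, -0.0], [-0.0, -0.002, -1.0]]
ft_force: [-4.2, -4.6, -7.4]
gripper_width: 0.15
grip_force: 60.0
```

Now at 0.103. I'll take small steps from here.

Call:
servo_tool(deltas=[{"tx":0,"ty":0,"tz":0.05,"rx":0,"ry":0,"rz":0},{"tx":0,"ty":0,"tz":0.1,"rx":0,"ry":0,"rz":0},{"tx":0,"ty":0,"tz":0.15,"rx":0,"ry":0,"rz":0},{"tx":0,"ty":0,"tz":0.2,"rx":0,"ry":0,"rz":0},{"tx":0,"ty":0,"tz":0.2,"rx":0,"ry":0,"rz":0}])

```text
t: 7.75
tcp_pos: [529.7, -59.7, 233.9]
ee_rot: [[-0.076, 0.997, -0.001], [0.997, 0.076, -0.0], [-0.0, -0.002, -1.0]]
ft_force: [-5.2, -4.1, -8.3]
gripper_width: 0.147
grip_force: 60.1
```

Call:
servo_tool(deltas=[{"tx":0,"ty":0,"tz":0.03,"rx":0,"ry":0,"rz":0},{"tx":0,"ty":0,"tz":0.06,"rx":0,"ry":0,"rz":0},{"tx":0,"ty":0,"tz":0.1,"rx":0,"ry":0,"rz":0},{"tx":0,"ty":0,"tz":0.1,"rx":0,"ry":0,"rz":0}])

```text
t: 8.15
tcp_pos: [529.7, -59.7, 233.0]
ee_rot: [[-0.076, 0.997, -0.002], [0.997, 0.076, -0.0], [-0.0, -0.002, -1.0]]
ft_force: [-4.9, -3.6, -7.5]
gripper_width: 0.148
grip_force: 60.1
```

Call:
servo_tool(deltas=[{"tx":0,"ty":0,"tz":0.03,"rx":0,"ry":0,"rz":0},{"tx":0,"ty":0,"tz":0.06,"rx":0,"ry":0,"rz":0},{"tx":0,"ty":0,"tz":0.1,"rx":0,"ry":0,"rz":0},{"tx":0,"ty":0,"tz":0.1,"rx":0,"ry":0,"rz":0}])

```text
t: 8.55
tcp_pos: [529.7, -59.7, 232.8]
ee_rot: [[-0.076, 0.997, -0.001], [0.997, 0.076, -0.001], [-0.001, -0.001, -1.0]]
ft_force: [-6.5, -3.7, -3.3]
gripper_width: 0.15
grip_force: 60.5
```

Call:
servo_tool(deltas=[{"tx":0,"ty":0,"tz":0.03,"rx":0,"ry":0,"rz":0},{"tx":0,"ty":0,"tz":0.05,"rx":0,"ry":0,"rz":0},{"tx":0,"ty":0,"tz":0.05,"rx":0,"ry":0,"rz":0}])

```text
t: 8.85
tcp_pos: [529.7, -59.8, 232.8]
ee_rot: [[-0.076, 0.997, -0.001], [0.997, 0.076, -0.001], [-0.001, -0.001, -1.0]]
ft_force: [-7.9, -3.5, -0.9]
gripper_width: 0.151
grip_force: 60.8
```

Contact: the pawls are seated at about 0.100, and the stiffness is roughly 5 N/mm. Next I'll press in steps.

Call:
servo_tool(deltas=[{"tx":0,"ty":0,"tz":0.05,"rx":0,"ry":0,"rz":0},{"tx":0,"ty":0,"tz":0.1,"rx":0,"ry":0,"rz":0},{"tx":0,"ty":0,"tz":0.15,"rx":0,"ry":0,"rz":0},{"tx":0,"ty":0,"tz":0.15,"rx":0,"ry":0,"rz":0}])

```text
t: 9.25
tcp_pos: [529.7, -59.7, 232.7]
ee_rot: [[-0.076, 0.997, -0.0], [0.997, 0.076, -0.001], [-0.001, -0.0, -1.0]]
ft_force: [-10.4, -2.9, 3.9]
gripper_width: 0.147
grip_force: 61.7
```

Call:
servo_tool(deltas=[{"tx":0,"ty":0,"tz":0.08,"rx":0,"ry":0,"rz":0},{"tx":0,"ty":0,"tz":0.16,"rx":0,"ry":0,"rz":0},{"tx":0,"ty":0,"tz":0.22,"rx":0,"ry":0,"rz":0},{"tx":0,"ty":0,"tz":0.22,"rx":0,"ry":0,"rz":0}])

```text
t: 9.65
tcp_pos: [529.8, -59.7, 232.5]
ee_rot: [[-0.076, 0.997, 0.001], [0.997, 0.076, -0.001], [-0.001, 0.001, -1.0]]
ft_force: [-13.0, -2.1, 13.6]
gripper_width: 0.154
grip_force: 63.0
```

Call:
servo_tool(deltas=[{"tx":0,"ty":0,"tz":0,"rx":0,"ry":0,"rz":0},{"tx":0,"ty":0,"tz":0,"rx":0,"ry":0,"rz":0},{"tx":0,"ty":0,"tz":0,"rx":0,"ry":0,"rz":0},{"tx":0,"ty":0,"tz":0,"rx":0,"ry":0,"rz":0},{"tx":0,"ty":0,"tz":0,"rx":0,"ry":0,"rz":0}])

```text
t: 10.15
tcp_pos: [529.7, -59.7, 232.5]
ee_rot: [[-0.076, 0.997, 0.001], [0.997, 0.076, -0.001], [-0.001, 0.001, -1.0]]
ft_force: [-13.2, -1.5, 13.3]
gripper_width: 0.148
grip_force: 63.0
```

Call:
servo_tool(deltas=[{"tx":0,"ty":0,"tz":-0.1,"rx":0,"ry":0,"rz":0},{"tx":0,"ty":0,"tz":-0.2,"rx":0,"ry":0,"rz":0},{"tx":0,"ty":0,"tz":-0.3,"rx":0,"ry":0,"rz":0},{"tx":0,"ty":0,"tz":-0.35,"rx":0,"ry":0,"rz":0},{"tx":0,"ty":0,"tz":-0.35,"rx":0,"ry":0,"rz":0}])

```text
t: 10.65
tcp_pos: [529.7, -59.7, 232.8]
ee_rot: [[-0.076, 0.997, -0.001], [0.997, 0.076, -0.001], [-0.001, -0.001, -1.0]]
ft_force: [-7.7, -2.7, -0.9]
gripper_width: 0.149
grip_force: 61.0
```

Call:
servo_tool(deltas=[{"tx":0,"ty":0,"tz":0,"rx":0,"ry":0,"rz":0},{"tx":0,"ty":0,"tz":0,"rx":0,"ry":0,"rz":0},{"tx":0,"ty":0,"tz":0,"rx":0,"ry":0,"rz":0}], squeeze=20)

```text
t: 10.95
tcp_pos: [529.7, -59.8, 232.8]
ee_rot: [[-0.076, 0.997, -0.001], [0.997, 0.076, -0.001], [-0.001, -0.001, -1.0]]
ft_force: [-8.3, -3.0, -2.0]
gripper_width: 0.153
grip_force: 61.0
```

Call:
servo_tool(deltas=[{"tx":0,"ty":0,"tz":0,"rx":0,"ry":0,"rz":0},{"tx":0,"ty":0,"tz":0,"rx":0,"ry":0,"rz":0},{"tx":0,"ty":0,"tz":0,"rx":0,"ry":0,"rz":0},{"tx":0,"ty":0,"tz":0,"rx":0,"ry":0,"rz":0},{"tx":0,"ty":0,"tz":0,"rx":0,"ry":0,"rz":0}], hand=0)

```text
t: 11.45
tcp_pos: [531.2, -59.5, 231.3]
ee_rot: [[-0.076, 0.997, 0.002], [0.997, 0.076, 0.0], [0.0, 0.002, -1.0]]
ft_force: [-0.2, -0.4, 0.3]
gripper_width: 0.982
grip_force: 0.0
```

Released with no force left on the tool. I'll retreat upward.

Call:
servo_tool(deltas=[{"tx":0,"ty":0,"tz":-1.5,"rx":0,"ry":0,"rz":0},{"tx":0,"ty":0,"tz":-4,"rx":0,"ry":0,"rz":0},{"tx":0,"ty":0,"tz":-7,"rx":0,"ry":0,"rz":0},{"tx":0,"ty":0,"tz":-9,"rx":0,"ry":0,"rz":0},{"tx":0,"ty":0,"tz":-10,"rx":0,"ry":0,"rz":0}])

```text
t: 11.95
tcp_pos: [531.7, -59.8, 333.1]
ee_rot: [[-0.076, 0.997, 0.004], [0.997, 0.076, -0.001], [-0.001, 0.004, -1.0]]
ft_force: [0.2, 0.4, -0.3]
gripper_width: 1.001
grip_force: 0.0
```

Call:
servo_tool(deltas=[{"tx":0,"ty":0,"tz":0,"rx":0,"ry":0,"rz":0},{"tx":0,"ty":0,"tz":0,"rx":0,"ry":0,"rz":0},{"tx":0,"ty":0,"tz":0,"rx":0,"ry":0,"rz":0}])

```text
t: 12.25
tcp_pos: [529.8, -59.4, 328.9]
ee_rot: [[-0.076, 0.997, -0.003], [0.997, 0.076, 0.001], [0.001, -0.003, -1.0]]
ft_force: [0.6, 0.0, 0.1]
gripper_width: 0.998
grip_force: 0.0
```

```bash
python3 - <<'E'
from h import *
from workcell import vision
import cv2
go([530,-59.5,131],4.3)
m=vision.camera_model('wrist'); im,d=vision.camera('wrist'); cv2.imwrite('pics/w4.png',im)
v,u=np.mgrid[0:480,0:640]; p=pts(m,d,u.ravel(),v.ravel())
k=(im.max(2).ravel()<60)&(abs(p@[.997,.074,0]-524)<5)&(p[:,1]>-45)&(p[:,1]<-15)&(p[:,2]<300)
print('handle top z',np.percentile(p[k,2],[10,50,90]),k.sum())
E
```

```text
t 12.25 tcp [529.8 -59.4 328.9] d cm [-0.03  0.08 19.79] rot [-0.2 -0.1  0. ] F [0.6 0.  0.1] w 0.9984139104425611 g 0.0
handle top z [258.30717456 259.14287299 260.00117206] 948
```

View pics/w4.png

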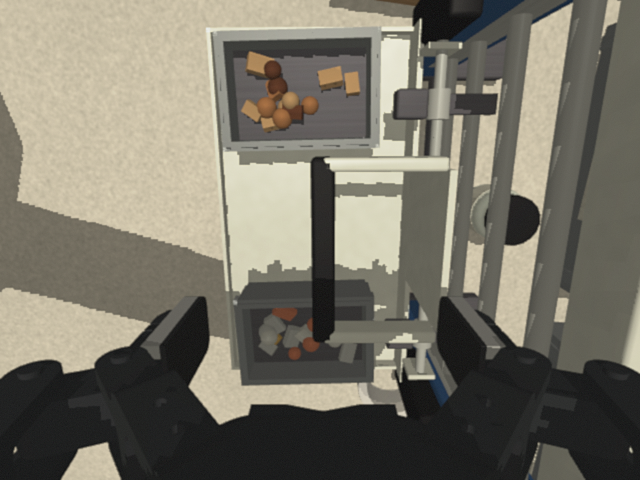

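The shelf rests at 0.100. The pawl finger at (475,103) lies over the second rung, both bins are in place, and the gripper is clear of everything.

```bash
python3 -c "
from workcell import ticket
print(ticket.close_job())"
```

```text
the job is handed in; nothing more can be done
None
```

The shelf is locked on the second rung at about 0.100 m: I pressed it with about 13 N for over half a second, released it with both bins upright and in place, and handed the job in; no verdict came back.

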